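# Dock the reagent bottle and vent its cap

### The job

Set the white reagent bottle with the purple cap fully down onto the grey dock so that the dock's two pegs go into the sockets under the bottle. Then screw its cap clockwise until it bottoms out, back it off a quarter turn so that the bottle can vent, and finish still gripping the cap there so that I can fit the locking clip. Leave the tube rack, the small amber bottle and the mouse alone.

Things in the scene. Friction and masses are not known exactly. Their poses are not given: they have to be found in the camera images.
- bottle: Loose white box-shaped bottle, 110 (x) x 54 (y) x 90 mm, flat sides, 0.28-0.56 kg. Origin: centre of underside; z up. Under it two round sockets 13 mm wide, 18 deep at x = +-36 mm. Blue band on top marks its +x end. May be docked either way round. Grip it across its 54 mm width just below the top edge; neck and cap stand centred on top, cap top at 117 mm plus the cap's rise.
- dock: Fixed grey dock plate 150 (its x) x 86 (its y) x 10 mm high, with two blue strips near its ends. Origin: centre of the underside, on the bench; z up. Two orange pegs stand on its top at x = +36 and -36 mm, y = 0: 10 mm wide, 14 mm tall above the plate, with a tapered nose.
- dock_seat (a point): Point at the middle of the dock plate's top face, 10 mm above the bench; axes as the dock. With the bottle fully seated the bottle's origin is here and its long axis is along the dock's x.
- cap: Purple knurled screw cap on the bottle, 42 mm wide, 24 high, already started on its thread. Origin: centre of its underside, 93 mm above the bottle's underside when bottomed out (3 mm above its flat top), rising 6 mm per turn unscrewed. White radial stripe on top, along the cap's +x: points to the blue band when bottomed out, across the bottle a quarter turn off.
- cap_grip (a point): Point on the cap's axis, at the middle of its height (12 mm above its underside).
- cap_turn (a joint): Turn of the cap on the bottle, rad: 0 = bottomed out on a hard stop; grows as the cap is unscrewed (counter-clockwise from above; clockwise tightens). It starts between 2.2 and 3.6 and cannot go beyond 4.7. Stays where left; turning takes about 0.1 N m.
- rack: Bystander: blue tube rack 60 x 160 mm with purple-topped tubes, 96 mm high. Origin: centre of the underside.
- amber: Bystander: small amber bottle, 48 mm wide, 85 mm high. Origin: centre of the underside.
- mouse: Bystander: black computer mouse 100 x 58 x 32 mm. Origin: centre of the underside.
Things that resemble listed ones, but are neither listed nor needed, are in the scene too. Of the things that look like the dock, take the one that is farthest from the robot's base at the start.

How it is judged:
On the way, in this order (a step that is already met when the one before it is completed fails the run):
1. the bottle is fully seated on the dock's pegs (z of bottle in the frame of dock_seat between -0.003 and 0.003 m and horizontal distance between bottle and dock_seat below 0.005 m and angle between the x axis of bottle and the x axis of dock, either way round below 0.12 rad and angle between bottle's own z axis and vertical below 0.05 rad), for 0.3 s.
2. with the bottle seated, the cap is bottomed out (all of step 1 and value of joint cap_turn below 0.08 rad), for 0.15 s.
At the end, for the whole second after the job is handed in: The bottle is seated on the dock (within 5 mm sideways, 3 mm in height, 0.12 rad about the vertical, 0.05 rad tilt), its cap stands a quarter turn (1.57 rad, give or take 0.32) off its stop and still, and the fingers grip the cap (over 3 N, grasp point within 28 mm of the cap's middle) (all of step 1 and value of joint cap_turn between 1.25 and 1.89 rad and velocity of joint cap_turn between -0.1 and 0.1 rad/s and contact force between the fingers and cap above 3 N and distance between the grasp point and cap_grip below 0.028 m and linear speed of bottle below 0.02 m/s); the arm keeps its last pose, push and grip.
It fails at once if the tube rack is moved by more than 20 mm (distance of rack from where it was at the start of the episode above 0.02 m).
It fails at once if the amber bottle is moved by more than 20 mm (distance of amber from where it was at the start of the episode above 0.02 m).
It fails at once if the mouse is moved by more than 20 mm (distance of mouse from where it was at the start of the episode above 0.02 m).
It fails at once if the reagent bottle is tipped over (angle between bottle's own z axis and vertical above 0.6 rad).
It also fails if it takes over 72 s, if anything falls off the work surface, if the arm or the gripper's body presses on something with over 40 N, if the wrist force passes 120 N, or if a joint passes its speed limit or range.

### The arm

A 6-joint arm with a two-finger parallel gripper is mounted at the origin on the work surface. World frame = base frame: x ahead of the robot, y to its left, z up, the work surface at z = 0. Lengths are in m, angles in rad, forces in N, time in s.
With the tool pointing down it reaches from about 0.4 to 0.825 m from the base axis. Payload 7 kg.
Tool frame: the origin (TCP) lies at the very end of the fingers, on their centre line; the grasp point (between the pads) lies 19 mm behind it; y points along the fingers, z is the direction in which the jaws open and shut, and the axes are right-handed (so a half turn about y gives the same grasp; the last joint's range is limited). The gripper opens to 88 mm and grips with 3 to 60 N. Pads are 19 mm wide; open, the fingers measure 130 mm over their backs; the gripper's body (78 mm by 193 mm) begins 47 mm behind the grasp point.
Start: joints at [1.557, 0.359, 0.012, 0, -1.224, -0.288], TCP at [0.201, 0.644, 0.227] pointing down, gripper open.
Joint ranges: [-3.07, 3.07], [-1.43, 2.12], [-1.02, 1.25], [-3.03, 1.67], [-3.05, -0], [-3.03, 3.03]. Speed limits (rad/s): [2.39, 2.39, 3.01, 3.14, 3.14, 3.14].

### API

Orientations are given as [roll, pitch, yaw] about the fixed x, y, z axes, in that order (R = Rz(yaw) Ry(pitch) Rx(roll)).
In Python, from station import get_state, grab_frame, job_done, regions_of gives the robot as it stands.
- The arm moves only by the tool drive_tool, never from a script. Its argument "rows" is a list of rows, each a list of 3 entries, a list of its own where there are three numbers: the shift along the world's x, y, z as a fraction of full scale, then the turn about the world's z as a fraction of full scale, then the opening, from 0 (shut) to 1 (fully open). A call has 1 to 12 rows; each row is the pose to reach, as a shift and turn from the pose commanded when the call began; what a row does not reach only later rows make up. Full scale, the value 1, is 30 cm for a shift and 90 degrees for a turn. A row lasts 1/10 s, in which the tool goes at most 50 mm and 8.59 degrees, less where a joint would pass 70% of its speed; a pose out of reach is approached as far as the arm can. A call with a number of a shift or a turn outside -1 to 1 is refused whole. A call with a gripper value outside its range is refused whole. The fingers move at their own pace and stop on an object; "newtons" is the grip in N (left out, the last holds). Time passes only in rows, so rows that repeat a pose let the fingers close. It gives the time, the measured TCP pose, the force and the opening at its end, in the units of the state.
- get_state(): the state, without advancing time (a new reading comes with each control period).
- grab_frame(name): name is "side" or "top" or "wrist"; returns a dict with "img" (400x640x3 uint8, blue, green, red), "fx", "fy", "cx", "cy" (pixels), "k1" (the pictures are not rectified: a ray, as slopes to the right and down, at radius r is drawn at 1 + k1 r^2 times it, then the intrinsics apply), "T" (4x4, takes a point from camera to world coordinates); the wrist camera has in their place "hand_eye" (4x4, takes a point from camera to tool coordinates, whose origin is the TCP and whose axes are the tool frame's). Camera axes: x right, y down, z forward; pixel columns grow to the right and rows downward; lengths in m; the calibration is good to about 2 mm. A picture is of the moment at which its call begins: read the wrist's pose just before it. There is no depth.
- job_done(): hands the job in, once; it reports no verdict.
Trained networks look in a picture, given as the dict that the camera call returned (one of the last four; its "shot" number tells which), for a name from the list of things; names that differ only in an ending like _2 or _b are one class to them, and where a whole thing is asked for, a point or a joint stands for the part that bears it (a point fixed in the world has none). Each returns a list of dicts, best first, with "confidence" (0 to 1); they miss things now and then, are a little off and sometimes report something else, mostly with a low value. They report only what shows in the picture. A call takes as long as a camera call. They do not tell look-alikes from the thing itself.
- regions_of(picture, thing): "pixels" (400x640 bool, what is visible of it) and "box" ([left, top, right, bottom] in pixels, round what is visible of it).
The state is a dict: "t": time; "q": joint angles; "qd": joint speeds; "joint_efforts": joint torques, N m; "eef_pos": TCP position; "ee_rot": TCP orientation; "force": force on the tool from outside, world axes, zero at the start; "moment": the same for the moment, N m; "width": finger opening in m.
Only numpy, scipy, OpenCV 4.12 (cv2) and the standard library are available. Lean on these libraries where they do the work, as an engineer would, in place of code of your own. Each camera call takes 0.05 s, during which the arm holds its last target. There are 200 camera calls.

## Working session

There is one attempt and no reset: what is moved stays moved. The work goes in short steps, Python scripts to look and compute and a tool call to move; the robot and the scene stay as the last step left them, time stands still between calls to the robot, and variables do not carry over. Pictures are saved under pics/ and viewed, about 8 in all and at most 12, crops included, and the job is handed in when it is done.

Besides the shell and the picture viewer there is one more tool, called in YAML: its name, and indented under it one key for each argument. drive_tool: Moves the arm, as the interface text tells. Its arguments: {"type":"object","properties":{"rows":{"type":"array"},"newtons":{"type":"number"}},"required":["rows"]}

```bash
mkdir -p pics; ls
python3 - <<'E'
from station import *
import cv2
s=get_state();print({k:(v if not hasattr(v,'tolist') else v.tolist()) for k,v in s.items()})
for n in("top","side"):
    p=grab_frame(n);cv2.imwrite(f'pics/{n}0.png',p["img"])
    print(n,p['fx'],p['cx'],p['cy'],p['k1'],p['T'])
    for th in("bottle","dock","cap","rack","amber","mouse"):
        print(th,[(round(r['confidence'],2),r['box'],int(r['pixels'].sum())) for r in regions_of(p,th)])
E
```

```text
pics
{'t': 0.0, 'q': [1.5570560867618104, 0.35941434260747745, 0.011003214459750213, -0.0003432977878735679, -1.224119625198942, -0.28805923686482643], 'qd': [-0.0017961680835526699, -5.288961114912155e-06, 0.0004402565806615251, 0.0006022851318557467, 0.00016284194763850564, 0.00034303745720481484], 'joint_efforts': [8.451486337435199e-05, -58.27227473258972, 29.30426001548767, 6.996700465679169, 0.006813568325014785, -0.00015004950455477228], 'eef_pos': [0.20054489457860686, 0.6439707984539745, 0.22558196953926601], 'ee_rot': [-1.5690416773245497, 0.00018336555774722818, 2.8396764138631365], 'force': [0.20633625329072677, 0.4759235202799235, 0.5276320876342057], 'moment': [0.023881502649190412, -0.013846393988635039, 0.03628534299521932], 'width': 0.08794354761202362}
top 442.65243311488416 316.1940378934858 194.48272435866647 -0.07530712447093328 [[ 0.00601289 -0.99122412  0.13205523  0.31272421]
 [-0.99978286 -0.00332419  0.02057148 -0.01625146]
 [-0.01995197 -0.13215025 -0.99102888  1.60553934]
 [ 0.          0.          0.          1.        ]]
bottle [(0.55, [359.5, 194.2, 380
[... 491 characters left out ...]
038073  0.0442454   0.43243863]
 [-0.04109727  0.62196663 -0.78196453  0.83059608]
 [-0.0194018  -0.78297493 -0.62175061  0.76684866]
 [ 0.          0.          0.          1.        ]]
bottle [(0.8, [313.1, 157.6, 348.4, 205.7], 1262)]
dock [(0.92, [263.5, 252.0, 317.6, 282.5], 1436), (0.77, [350.4, 163.4, 395.8, 181.6], 680), (0.75, [332.9, 257.6, 398.7, 299.0], 1611), (0.6, [399.1, 324.4, 479.7, 378.6], 2531), (0.4, [210.1, 174.3, 243.5, 232.9], 1306)]
cap [(0.58, [321.5, 162.9, 339.5, 174.5], 155)]
rack [(0.63, [208.3, 174.6, 242.9, 231.7], 1390)]
amber [(0.88, [287.0, 347.6, 313.9, 384.1], 687), (0.19, [308.4, 146.4, 336.3, 159.8], 341)]
mouse [(0.53, [308.3, 145.2, 335.3, 159.1], 304)]
```

```bash
cat > h.py <<'E'
import numpy as np,cv2
from station import *
from scipy.spatial.transform import Rotation as R
def camT(p,s=None):
    if 'T' in p: return np.array(p['T'])
    T=np.eye(4);T[:3,:3]=R.from_euler('xyz',s['ee_rot']).as_matrix();T[:3,3]=s['eef_pos'];return T@np.array(p['hand_eye'])
def ground(p,uv,z,s=None):
    "pixels -> world points at height z"
    uv=np.atleast_2d(np.array(uv,float));T=camT(p,s)
    d=np.c_[(uv[:,0]-p['cx'])/p['fx'],(uv[:,1]-p['cy'])/p['fy']]; u=d.copy()
    for _ in range(20): u=d/(1+p['k1']*(u**2).sum(1,keepdims=True))
    r=np.c_[u,np.ones(len(u))]@T[:3,:3].T
    return T[:3,3]+r*((z-T[2,3])/r[:,2])[:,None]
def proj(p,P,s=None):
    T=camT(p,s);c=(np.atleast_2d(P)-T[:3,3])@T[:3,:3];u=c[:,:2]/c[:,2:]
    u=u*(1+p['k1']*(u**2).sum(1,keepdims=True));return u*[p['fx'],p['fy']]+[p['cx'],p['cy']]
def rect(p,m,z,s=None):
    "min-area rectangle of a mask laid on height z: centre, sizes mm, long axis deg"
    v,u=np.nonzero(m);X=ground(p,np.c_[u,v],z,s)[:,:2]
    (c,(w,h),a)=cv2.minAreaRect((X*1000).astype(np.float32))
    if h>w:w,h,a=h,w,a+90
    return np.round(c,1),round(w),round(h),round((a+90)%180-90,1)
E
python3 - <<'E'
from h import *
p=grab_frame('top')
for th,z in(("bottle",.09),("dock",.01),("cap",.13),("rack",.09),("amber",.08),("mouse",.03)):
    for r in regions_of(p,th): 
        if r['confidence']>.3: c=rect(p,r['pixels'],z); print(th,c,np.hypot(*c[0]))
cv2.imwrite('pics/topc.png',cv2.resize(p['img'][90:330,160:480],(800,600),interpolation=cv2.INTER_CUBIC))
q=grab_frame('side');cv2.imwrite('pics/side1.png',q['img'])
E
```

```text
bottle (array([ 455. , -165.3]), 115, 58, -15.8) 484.09615780338515
dock (array([362.4, 173.7]), 152, 93, 25.2) 401.87740668019643
dock (array([212.5, 386.6]), 154, 89, 19.4) 441.1528193268179
dock (array([563.5, 139.6]), 150, 85, 10.9) 580.5345898393997
dock (array([ 303.1, -313.7]), 148, 88, 11.1) 436.20786329455365
cap (array([ 455.9, -165.9]), 37, 33, -0.5) 485.14700864789427
rack (array([762.7, -74.6]), 149, 73, -89.9) 766.3396440221529
amber (array([500.4, 428.7]), 54, 46, -89.7) 658.9262857103213
mouse (array([ 496.6, -420.1]), 100, 60, -18.5) 650.4579694338444
```

View pics/topc.png

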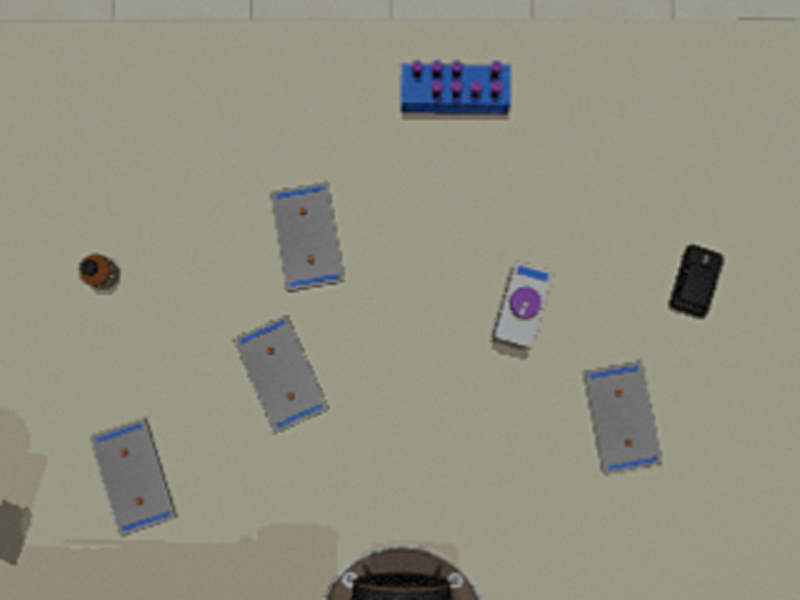

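View pics/side0.png

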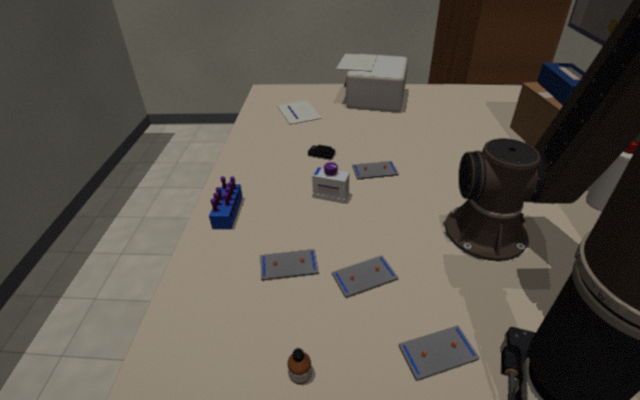

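The top and side views show four docks. The target is the one at about (563, 140) mm, 0.58 m from the base; the next farthest is at 0.44 m. The bottle is at (455, -165) mm with its band end at yaw -16°, and the cap stripe points roughly away from the band. I'll fly over the dock first and refine with the wrist camera.

drive_tool:
  rows:
    - [[0.15,-0.12,0.1],0,1]
    - [[0.3,-0.25,0.15],0,1]
    - [[0.45,-0.4,0.2],0,1]
    - [[0.6,-0.55,0.2],0,1]
    - [[0.75,-0.7,0.2],0,1]
    - [[0.9,-0.85,0.2],0,1]
    - [[1,-1,0.2],0,1]
    - [[1,-1,0.2],0,1]
    - [[1,-1,0.2],0,1]

```text
t: 2.0
eef_pos: [0.5022, 0.342, 0.287]
ee_rot: [-1.571, 0.0, 2.839]
force: [0.4, 1.7, -0.8]
width: 0.0878
```

drive_tool:
  rows:
    - [[0.03,-0.16,0],0,1]
    - [[0.06,-0.32,0],0,1]
    - [[0.1,-0.5,0],0,1]
    - [[0.13,-0.67,0],0,1]
    - [[0.13,-0.67,0],0,1]
    - [[0.13,-0.67,0],0,1]
    - [[0.13,-0.67,0],0,1]

```text
t: 2.7
eef_pos: [0.5397, 0.1439, 0.2866]
ee_rot: [-1.571, 0.0, 2.84]
force: [1.1, -0.5, 0.2]
width: 0.0876
```

Run:
```python
from h import *
s=get_state();p=grab_frame('wrist')
print(s['t'],s['eef_pos'],s['ee_rot'],s['q'],'\n',p['hand_eye'],p['fx'],p['k1'])
print('cam',camT(p,s))
for r in regions_of(p,'dock'): print(r['confidence'],r['box'],rect(p,r['pixels'],.01,s))
cv2.imwrite('pics/w1.png',p['img'])
```

```text
2.7 [0.5396964  0.14390202 0.28663432] [-1.57116537e+00  1.46884501e-04  2.83951720e+00] [ 6.11016127e-01  1.32681012e-01 -1.52479793e-01 -1.13969510e-04
 -1.28525367e+00  6.57736854e-01] 
 [[-9.97890640e-04  9.59158686e-01  2.82866787e-01 -7.56040221e-02]
 [ 4.24911590e-04 -2.82866496e-01  9.59159197e-01 -1.58469076e-01]
 [ 9.99999412e-01  1.07732936e-03 -1.25287814e-04  1.13239696e-03]
 [ 0.00000000e+00  0.00000000e+00  0.00000000e+00  1.00000000e+00]] 353.52357322661163 -0.029705861753888514
cam [[-2.96549266e-01 -9.16120251e-01 -2.69781797e-01  6.11500638e-01]
 [-9.55017226e-01  2.84236085e-01  8.45691742e-02  1.20279618e-01]
 [-7.93811102e-04  2.82725190e-01 -9.59200624e-01  4.45114074e-01]
 [ 0.00000000e+00  0.00000000e+00  0.00000000e+00  1.00000000e+00]]
0.81 [279.3, 231.0, 382.3, 334.8] (array([363.4, 176.1]), 155, 89, 22.4)
0.7 [255.5, 70.4, 372.8, 203.2] (array([562.4, 141.4]), 151, 87, 10.7)
```

View pics/w1.png

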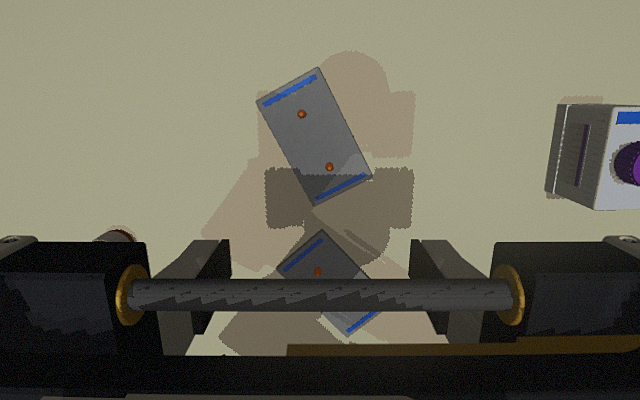

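```bash
cat >> h.py <<'E'
def pegs(p,box,z,s=None):
    l,t,r,b=[int(x) for x in box];hsv=cv2.cvtColor(p['img'],cv2.COLOR_BGR2HSV)
    m=cv2.inRange(hsv,(3,110,60),(22,255,255));k=np.zeros_like(m);k[t:b,l:r]=m[t:b,l:r]
    n,_,st,c=cv2.connectedComponentsWithStats(k);i=np.argsort(-st[1:,4])[:2]+1
    X=ground(p,c[i],z,s)[:,:2]*1000;d=X[0]-X[1];d*=np.sign(d[0])
    return X.mean(0).round(1),np.hypot(*d).round(1),np.degrees(np.arctan2(d[1],d[0])).round(2),st[i,4]
E
python3 - <<'E'
from h import *
s=get_state();p=grab_frame('wrist')
print(pegs(p,(250,65,377,205),.019,s))
q=grab_frame('top')
for z in(.019,):print(pegs(q,(267,160,298,207),z))
E
```

```text
(array([562.7, 141.4]), np.float64(71.3), np.float64(10.4), array([55, 54], dtype=int32))
(array([564. , 141.5]), np.float64(72.4), np.float64(10.56), array([7, 5], dtype=int32))
```

drive_tool:
  rows:
    - [[-0.06,-0.16,0],0,1]
    - [[-0.12,-0.32,0],0,1]
    - [[-0.18,-0.48,0],0,1]
    - [[-0.25,-0.64,0],0,1]
    - [[-0.31,-0.8,0],0,1]
    - [[-0.38,-1,0],0,1]
    - [[-0.38,-1,0],0,1]
    - [[-0.38,-1,0],0,1]
    - [[-0.38,-1,0],0,1]

```text
t: 3.8
eef_pos: [0.4258, -0.1563, 0.2866]
ee_rot: [-1.571, 0.0, 2.839]
force: [-0.0, -0.7, -0.3]
width: 0.0876
```

Run:
```python
from h import *
s=get_state();p=grab_frame('wrist')
print(s['t'],s['eef_pos'],s['q'])
for n,z in(('bottle',.09),('cap',.12)):
  for r in regions_of(p,n): print(n,r['confidence'],r['box'],rect(p,r['pixels'],z,s))
cv2.imwrite('pics/w2.png',p['img'])
```

```text
3.8 [ 0.42579927 -0.15634836  0.28660709] [ 8.45922258e-02 -5.41574379e-02 -3.49305031e-01 -9.49473949e-05
 -1.27542779e+00  1.18398300e+00]
bottle 0.83 [290.7, 83.5, 346.6, 194.0] (array([ 456.5, -167.1]), 109, 54, -16.1)
cap 0.75 [294.6, 120.1, 344.8, 167.7] (array([ 457.3, -166.6]), 43, 42, -17.3)
```

View pics/w2.png

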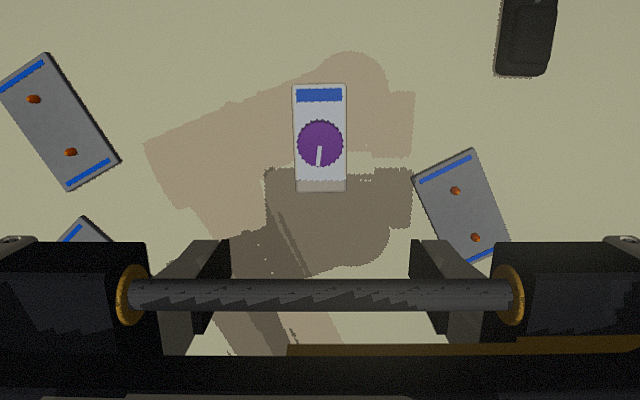

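Pegs: midpoint (562.7, 141.4) mm, spacing 71.3 mm (should be 72), axis at 10.4°. The wrist picture shows the bottle upright with its band at (320, 95) and the cap centre at (320, 143). The stripe points away from the band, so the cap is at about 3.0 rad. The bottle measures 109x54 mm, as given. Next is the grasp.

drive_tool:
  rows:
    - [[0.104,-0.036,0],0.013,1]
    - [[0.104,-0.036,0],0.013,1]
    - [[0.104,-0.036,-0.15],0.013,1]
    - [[0.104,-0.036,-0.3],0.013,1]
    - [[0.104,-0.036,-0.42],0.013,1]
    - [[0.104,-0.036,-0.52],0.013,1]
    - [[0.104,-0.036,-0.6],0.013,1]
    - [[0.104,-0.036,-0.66],0.013,1]
    - [[0.104,-0.036,-0.71],0.013,1]
    - [[0.104,-0.036,-0.749],0.013,1]
    - [[0.104,-0.036,-0.749],0.013,1]
    - [[0.104,-0.036,-0.749],0.013,1]

```text
t: 5.15
eef_pos: [0.4572, -0.167, 0.0621]
ee_rot: [-1.571, -0.0, 2.861]
force: [-1.2, -0.1, 0.4]
width: 0.0874
```

drive_tool:
  rows:
    - [[0,0,0],0,0.55]
    - [[0,0,0],0,0.5]
    - [[0,0,0],0,0.4]
    - [[0,0,0],0,0.4]
    - [[0,0,0],0,0.4]
    - [[0,0,0],0,0.4]
    - [[0,0,0],0,0.4]
    - [[0,0,0],0,0.4]
  newtons: 40

```text
t: 5.95
eef_pos: [0.4572, -0.1672, 0.0621]
ee_rot: [-1.571, 0.001, 2.86]
force: [-0.1, 2.5, 4.4]
width: 0.0539
```

drive_tool:
  rows:
    - [[0,0,0.08],0,0.4]
    - [[0,0,0.2],0,0.4]
    - [[0,0,0.35],0,0.4]
    - [[0,0.1,0.45],0.03,0.4]
    - [[0,0.22,0.5],0.08,0.4]
    - [[0,0.35,0.5],0.13,0.4]
    - [[0,0.5,0.5],0.18,0.4]
    - [[0,0.65,0.5],0.22,0.4]
    - [[0,0.8,0.5],0.26,0.4]
    - [[0,0.92,0.5],0.296,0.4]
    - [[0,1,0.5],0.296,0.4]
    - [[0,1,0.5],0.296,0.4]

```text
t: 7.15
eef_pos: [0.4561, 0.1348, 0.2106]
ee_rot: [-1.57, -0.002, -2.955]
force: [0.1, -0.6, -4.3]
width: 0.0538
```

drive_tool:
  rows:
    - [[0,0,0],0,0.4]
    - [[0,0,0],0,0.4]

```text
t: 7.35
eef_pos: [0.4562, 0.1318, 0.2111]
ee_rot: [-1.57, -0.002, -2.959]
force: [0.6, -0.1, -6.2]
width: 0.0537
```

Run:
```python
from h import *
s=get_state();p=grab_frame('wrist')
print(s['t'],s['eef_pos'],s['ee_rot'],s['q'],s['force'],s['width'])
for r in regions_of(p,'dock'):
  print(r['confidence'],r['box'],rect(p,r['pixels'],.01,s)); 
  try: print(pegs(p,r['box'],.019,s))
  except Exception as e: print(e)
cv2.imwrite('pics/w3.png',p['img'])
```

```text
7.35 [0.45616802 0.13176511 0.21109954] [-1.57010158e+00 -1.82053297e-03 -2.95864785e+00] [ 6.96771312e-01  3.69997956e-02 -4.35020985e-01 -3.25042405e-04
 -1.10070249e+00  1.05711796e+00] [ 0.61030249 -0.12799989 -6.16896962] 0.05368337774119583
0.91 [206.9, 178.9, 255.3, 246.2] (array([393.8, 211.6]), 67, 49, 22.5)
index 1 is out of bounds for axis 0 with size 1
0.89 [282.4, 2.5, 378.3, 140.8] (array([552.6, 139.6]), 127, 87, 9.4)
(array([562.1, 141.5]), np.float64(71.1), np.float64(10.36), array([109,  77], dtype=int32))
```

View pics/w3.png

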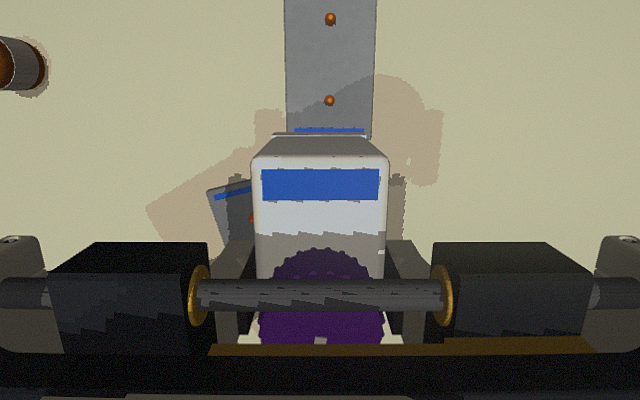

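Run:
```python
from h import *
s=get_state();p=grab_frame('wrist');e=s['eef_pos'];a=s['ee_rot'][2]-np.pi
c,n=np.cos(a),np.sin(a)
for z in(.028,-.062):
  for x,y in((55,27),(55,-27)):
    print(z,x,y,proj(p,[e[0]+(c*x-n*y)/1e3,e[1]+(n*x+c*y)/1e3,e[2]+z],s))
g=p['img'][:,300:345].mean((1,2));print([int(x) for x in g[125:165]])
h=p['img'][150:200,:].mean((0,2));print('L',[int(x) for x in h[240:262]],'R',[int(x) for x in h[380:400]])
```

```text
0.028 55 27 [[245.19629658 151.44653554]]
0.028 55 -27 [[390.87516169 151.59605699]]
-0.062 55 27 [[274.86259024 128.78464998]]
-0.062 55 -27 [[362.64524132 128.8743561 ]]
[112, 113, 114, 99, 98, 101, 98, 96, 89, 101, 150, 114, 87, 91, 92, 92, 93, 93, 94, 94, 93, 94, 94, 95, 95, 95, 95, 95, 94, 100, 118, 131, 154, 174, 176, 178, 180, 181, 182, 183]
L [114, 116, 119, 118, 119, 120, 120, 118, 118, 118, 104, 115, 149, 165, 168, 171, 173, 175, 175, 177, 174, 165] R [172, 175, 173, 172, 171, 167, 165, 157, 128, 116, 137, 139, 133, 133, 131, 132, 132, 133, 132, 137]
```

drive_tool:
  rows:
    - [[0.1,0.01,0],0,0.4]
    - [[0.22,0.02,0],0,0.4]
    - [[0.3,0.03,-0.05],0,0.4]
    - [[0.355,0.032,-0.15],0,0.4]
    - [[0.355,0.032,-0.25],0,0.4]
    - [[0.355,0.032,-0.33],0,0.4]
    - [[0.355,0.032,-0.38],0,0.4]
    - [[0.355,0.032,-0.39],0,0.4]
    - [[0.355,0.032,-0.39],0,0.4]
    - [[0.355,0.032,-0.39],0,0.4]
    - [[0.355,0.032,-0.39],0,0.4]

```text
t: 8.6
eef_pos: [0.5641, 0.1426, 0.0962]
ee_rot: [-1.571, 0.002, -2.958]
force: [-0.2, -0.1, -3.8]
width: 0.0536
```

Run:
```python
from h import *
s=get_state();p=grab_frame('side')
print(s['t'],s['eef_pos'],s['ee_rot'],s['force'],s['moment'],s['width'])
c=proj(p,[.5625,.1415,.05])[0].astype(int);print(c)
x,y=c;cv2.imwrite('pics/s2.png',cv2.resize(p['img'][y-60:y+45,x-70:x+70],(800,600),interpolation=cv2.INTER_CUBIC))
```

```text
8.6 [0.56409767 0.14256866 0.09616121] [-1.57146898e+00  2.15301329e-03 -2.95794571e+00] [-0.2286746  -0.06718599 -3.8085165 ] [ 0.00192827 -0.03632016 -0.00481638] 0.05356536880847038
[287 251]
```

View pics/s2.png

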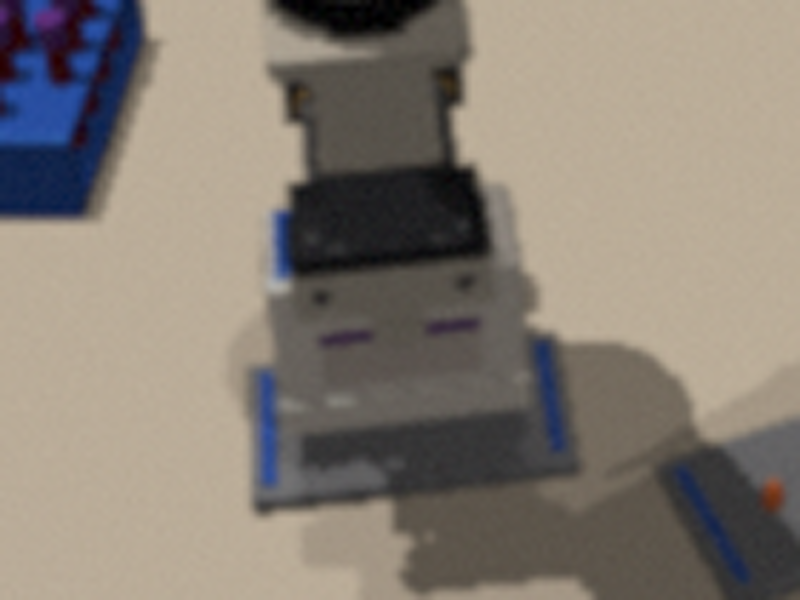

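drive_tool:
  rows:
    - [[-0.004,-0.0035,0],0,0.4]
    - [[-0.004,-0.0035,-0.01],0,0.4]
    - [[-0.004,-0.0035,-0.02],0,0.4]
    - [[-0.004,-0.0035,-0.03],0,0.4]
    - [[-0.004,-0.0035,-0.04],0,0.4]
    - [[-0.004,-0.0035,-0.047],0,0.4]
    - [[-0.004,-0.0035,-0.047],0,0.4]
    - [[-0.004,-0.0035,-0.047],0,0.4]

```text
t: 9.45
eef_pos: [0.5622, 0.1412, 0.0807]
ee_rot: [-1.571, -0.0, -2.958]
force: [-0.7, -0.0, -5.2]
width: 0.054
```

drive_tool:
  rows:
    - [[0,0,-0.006],0,0.4]
    - [[0,0,-0.012],0,0.4]
    - [[0,0,-0.018],0,0.4]
    - [[0,0,-0.024],0,0.4]
    - [[0,0,-0.027],0,0.4]
    - [[0,0,-0.027],0,0.4]
    - [[0,0,-0.027],0,0.4]

```text
t: 10.15
eef_pos: [0.5623, 0.1413, 0.0726]
ee_rot: [-1.571, 0.0, -2.958]
force: [2.6, 0.3, -6.2]
width: 0.0539
```

drive_tool:
  rows:
    - [[0,0,-0.003],0,0.4]
    - [[0,0,-0.006],0,0.4]
    - [[0,0,-0.008],0,0.4]
    - [[0,0,-0.008],0,0.4]
    - [[0,0,-0.008],0,0.4]

```text
t: 10.65
eef_pos: [0.5625, 0.1414, 0.0721]
ee_rot: [-1.571, 0.001, -2.957]
force: [-4.5, 1.1, 10.0]
width: 0.0534
```

Contact came at TCP z = 0.0721 m, so the underside is at 10 mm, exactly seat height. Anything resting on the peg noses would have stopped about 14 mm higher. Releasing and moving up to the cap.

drive_tool:
  rows:
    - [[0,0,0.003],0,1]
    - [[0,0,0.005],0,1]
    - [[0,0,0.005],0,1]
    - [[0,0,0.005],0,1]
    - [[0,0,0.005],0,1]
    - [[0,0,0.03],0,1]
    - [[0,0,0.07],0,1]
    - [[0,0,0.1],0,1]
    - [[0,0,0.12],0,1]
    - [[0,0,0.12],0,1]
    - [[0,0,0.12],0,1]

```text
t: 11.75
eef_pos: [0.5621, 0.1412, 0.1064]
ee_rot: [-1.571, 0.0, -2.958]
force: [-0.3, 0.7, 0.4]
width: 0.088
```

Run:
```python
from h import *
s=get_state();p=grab_frame('wrist')
print(s['t'],s['eef_pos'],s['ee_rot'],s['q'],s['force'],s['moment'],s['width'])
e=np.array([.5623,.1414]);a=np.radians(10.4);c,n=np.cos(a),np.sin(a)
for x,y in((55,27),(55,-27)): print(proj(p,[e[0]+(c*x-n*y)/1e3,e[1]+(n*x+c*y)/1e3,.1],s))
for x,y in((75,43),(75,-43)): print('dock',proj(p,[e[0]+(c*x-n*y)/1e3,e[1]+(n*x+c*y)/1e3,.01],s))
cv2.imwrite('pics/w4.png',p['img'])
```

```text
11.75 [0.56208159 0.14123524 0.1064423 ] [-1.57108726e+00  3.47522548e-04 -2.95809087e+00] [ 5.83387326e-01  3.09072785e-01 -3.59540931e-01 -1.69153805e-04
 -9.01749248e-01  1.17101572e+00] [-0.25185066  0.72789451  0.3668632 ] [-0.07296364  0.0516155   0.00404745] 0.0880181919350701
[[260.22017934 139.29813763]]
[[376.54947977 139.65767261]]
dock [[257.08971738  94.68169156]]
dock [[380.98622334  95.0612707 ]]
```

View pics/w4.png

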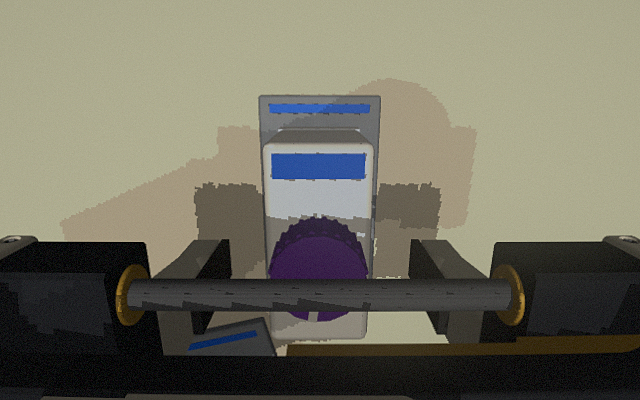

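The wrist view shows the bottle square on the dock, with its front edge at row 142 (139 predicted, plus edge rounding). The cap is centred between the fingers. Gripping the cap.

drive_tool:
  rows:
    - [[0,0,0],0,0.5]
    - [[0,0,0],0,0.4]
    - [[0,0,0],0,0.3]
    - [[0,0,0],0,0.3]
    - [[0,0,0],0,0.3]
    - [[0,0,0],0,0.3]
    - [[0,0,0],0,0.3]
    - [[0,0,0],0,0.3]
  newtons: 25

```text
t: 12.6
eef_pos: [0.5622, 0.1414, 0.1063]
ee_rot: [-1.571, 0.0, -2.958]
force: [-0.1, 2.8, -0.3]
width: 0.042
```

drive_tool:
  rows:
    - [[0,0,-0.0003],-0.07,0.3]
    - [[0,0,-0.0008],-0.15,0.3]
    - [[0,0,-0.0012],-0.24,0.3]
    - [[0,0,-0.0016],-0.33,0.3]
    - [[0,0,-0.0021],-0.42,0.3]
    - [[0,0,-0.0025],-0.51,0.3]
    - [[0,0,-0.003],-0.6,0.3]
    - [[0,0,-0.0035],-0.69,0.3]
    - [[0,0,-0.004],-0.78,0.3]
    - [[0,0,-0.0043],-0.86,0.3]
    - [[0,0,-0.0047],-0.94,0.3]
    - [[0,0,-0.005],-1,0.3]

```text
t: 13.8
eef_pos: [0.5623, 0.1414, 0.1048]
ee_rot: [-1.571, -0.0, 1.75]
force: [0.9, 1.0, -0.6]
width: 0.0411
```

Run:
```python
from h import *
s=get_state()
print(s['t'],s['eef_pos'],s['ee_rot'],s['q'],s['force'],s['moment'],s['width'])
```

```text
13.8 [0.56227698 0.14140585 0.1047527 ] [-1.57107290e+00 -1.20824065e-04  1.74972511e+00] [ 5.83541013e-01  3.11323437e-01 -3.60872554e-01 -2.80132797e-06
 -8.98298530e-01 -4.04610499e-01] [ 0.86951836  0.96634269 -0.61341553] [ 0.47828992 -0.10252566  0.07812692] 0.04112545121077625
```

drive_tool:
  rows:
    - [[0,0,-0.0003],-0.07,0.3]
    - [[0,0,-0.0008],-0.15,0.3]
    - [[0,0,-0.0012],-0.24,0.3]
    - [[0,0,-0.0016],-0.33,0.3]
    - [[0,0,-0.0021],-0.42,0.3]
    - [[0,0,-0.0025],-0.51,0.3]
    - [[0,0,-0.003],-0.6,0.3]
    - [[0,0,-0.0035],-0.68,0.3]
    - [[0,0,-0.0038],-0.75,0.3]
    - [[0,0,-0.004],-0.78,0.3]
    - [[0,0,-0.004],-0.78,0.3]

```text
t: 14.9
eef_pos: [0.5623, 0.1416, 0.1036]
ee_rot: [-1.571, -0.001, 0.529]
force: [-0.4, 1.7, -1.3]
width: 0.0416
```

Run:
```python
from h import *
s=get_state()
print(s['t'],s['eef_pos'],s['ee_rot'],s['q'],s['force'],s['moment'],s['width'])
```

```text
14.9 [0.56234427 0.14155882 0.10356867] [-1.57058636e+00 -6.29603942e-04  5.28629734e-01] [ 5.83587113e-01  3.12641017e-01 -3.62059561e-01 -2.24298027e-04
 -8.95455574e-01 -1.62561347e+00] [-0.43284432  1.72541486 -1.26554308] [ 0.85012151 -0.23926462 -0.0407429 ] 0.04158552743859402
```

drive_tool:
  rows:
    - [[0,0,-0.0002],-0.03,0.3]
    - [[0,0,-0.0004],-0.06,0.3]
    - [[0,0,-0.0005],-0.08,0.3]
    - [[0,0,-0.0005],-0.1,0.3]
    - [[0,0,-0.0005],-0.1,0.3]

```text
t: 15.4
eef_pos: [0.5624, 0.1415, 0.1034]
ee_rot: [-1.571, -0.001, 0.373]
force: [1.3, 1.8, -1.2]
width: 0.0418
```

Run:
```python
from h import *
s=get_state()
print(s['t'],s['eef_pos'],s['ee_rot'],s['force'],s['moment'],s['width'])
```

```text
15.4 [0.56235731 0.14151548 0.10342653] [-1.57059187e+00 -5.32709402e-04  3.73273358e-01] [ 1.25438102  1.77384929 -1.23476553] [ 0.96707108 -0.34722096  0.00936534] 0.0418498657685395
```

drive_tool:
  rows:
    - [[0,0,0],-0.025,0.3]
    - [[0,0,0],-0.05,0.3]
    - [[0,0,0],-0.075,0.3]
    - [[0,0,0],-0.1,0.3]

```text
t: 15.8
eef_pos: [0.5625, 0.1416, 0.1035]
ee_rot: [-1.571, -0.001, 0.217]
force: [-1.3, 2.0, 0.5]
width: 0.0416
```

Run:
```python
from h import *
s=get_state()
print(s['t'],s['eef_pos'],s['ee_rot'],s['force'],s['moment'],s['width'])
```

```text
15.8 [0.56252975 0.14156013 0.10349769] [-1.57065828e+00 -8.29574193e-04  2.16809364e-01] [-1.31549627  1.99221563  0.47112281] [0.71406692 0.21727165 0.74622845] 0.04161024668828574
```

drive_tool:
  rows:
    - [[0,0,0],-0.025,0.3]
    - [[0,0,0],-0.05,0.3]
    - [[0,0,0],-0.075,0.3]
    - [[0,0,0],-0.1,0.3]

```text
t: 16.2
eef_pos: [0.562, 0.1414, 0.1035]
ee_rot: [-1.571, 0.0, 0.06]
force: [-2.3, 2.3, 0.6]
width: 0.0412
```

Run:
```python
from h import *
s=get_state()
print(s['t'],s['eef_pos'],s['ee_rot'],s['force'],s['moment'],s['width'])
```

```text
16.2 [0.5619786  0.14141856 0.10349273] [-1.57092182e+00  1.38407776e-04  6.00223635e-02] [-2.27751156  2.26332113  0.57487961] [1.00927441 0.37629324 0.90481569] 0.041184911312704936
```

Wrist torque about z rose from about 0 to 0.75, then 0.90 N·m, while the cap slipped in the fingers. That is the hard stop, after about 3.0 rad as estimated. I'll hold briefly, then back off a quarter turn.

drive_tool:
  rows:
    - [[0,0,0],0,0.3]
    - [[0,0,0],0,0.3]
    - [[0,0,0.0003],0.06,0.3]
    - [[0,0,0.001],0.14,0.3]
    - [[0,0,0.0015],0.23,0.3]
    - [[0,0,0.002],0.32,0.3]
    - [[0,0,0.0025],0.41,0.3]
    - [[0,0,0.003],0.5,0.3]
    - [[0,0,0.0035],0.59,0.3]
    - [[0,0,0.004],0.68,0.3]
    - [[0,0,0.0043],0.77,0.3]
    - [[0,0,0.0046],0.85,0.3]

```text
t: 17.4
eef_pos: [0.5626, 0.1409, 0.1047]
ee_rot: [-1.571, -0.0, 1.4]
force: [2.3, 0.9, -2.1]
width: 0.0414
```

drive_tool:
  rows:
    - [[0,0,0.0003],0.07,0.3]
    - [[0,0,0.0005],0.12,0.3]
    - [[0,0,0.0007],0.16,0.3]
    - [[0,0,0.0007],0.18,0.3]
    - [[0,0,0.0007],0.18,0.3]
    - [[0,0,0.0007],0.18,0.3]
    - [[0,0,0.0007],0.18,0.3]

```text
t: 18.1
eef_pos: [0.5626, 0.1411, 0.1051]
ee_rot: [-1.571, 0.0, 1.675]
force: [3.1, 0.1, -1.2]
width: 0.0415
```

Run:
```python
from h import *
s=get_state();p=grab_frame('wrist');q=grab_frame('top');w=grab_frame('side')
print(s['t'],s['eef_pos'],s['ee_rot'],s['q'],s['force'],s['moment'],s['width'])
def crop(f,P,hw,hh):
    x,y=proj(f,P)[0].astype(int);return cv2.resize(f['img'][y-hh:y+hh,x-hw:x+hw],(390,292),interpolation=cv2.INTER_CUBIC)
a=crop(q,[.5625,.1415,.1],40,30);b=crop(w,[.5625,.1415,.08],60,45)
wi=cv2.resize(p['img'][120:360,160:480],(390,292),interpolation=cv2.INTER_CUBIC)
cv2.imwrite('pics/f1.png',np.vstack([np.hstack([a,b]),np.hstack([wi,wi*0])]))
# full-resolution wrist view
```

```text
18.1 [0.562562   0.14112279 0.10512127] [-1.57144347e+00  8.02003017e-05  1.67549443e+00] [ 5.83078877e-01  3.11029351e-01 -3.60496670e-01  4.71677351e-04
 -8.98732782e-01 -4.78674312e-01] [ 3.13510586  0.05442173 -1.18845351] [-0.09936257 -1.4341398  -0.00284164] 0.04151917816604262
```

View pics/f1.png

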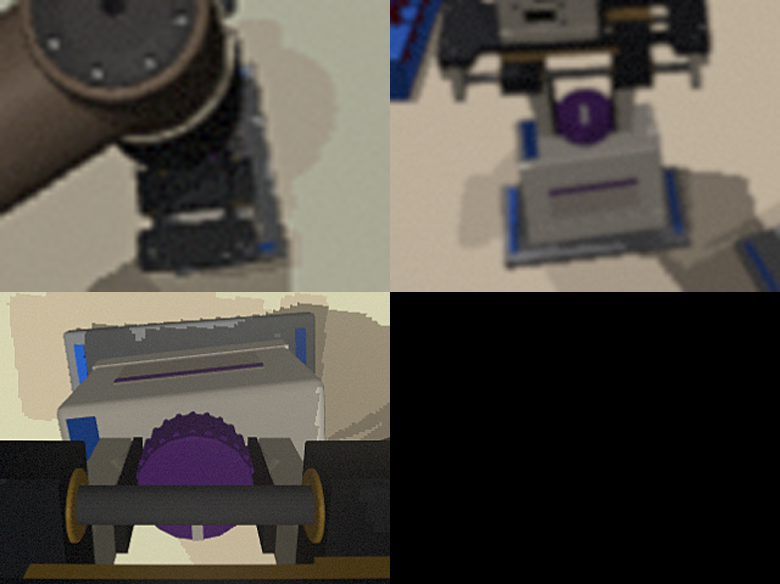

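The wrist and side views show the bottle square on the dock. The stripe points across the bottle, which works out to about 1.53 rad off the stop (target 1.57 ± 0.32). The fingers are on the cap at 41.5 mm with 25 N, and the tool pulls up with only about 1 N. Handing in.

```bash
python3 -c "
from station import *
print(job_done())"
```

```text
the job is handed in; nothing more can be done
None
```

I seated the bottle on the farthest dock, screwed the cap to its stop, backed it off about a quarter turn, and handed in with the gripper still holding the cap. `job_done()` reports no verdict, so the points below rest on my own checks.

- **Seating:** firm contact came at tool height 72.1 mm, which puts the bottle's underside at 10 mm, the dock's seat height. The wrist picture showed the bottle square on the dock.
- **Tightening:** the cap turned about 3.0 rad, as I had estimated from the stripe. The wrist torque then rose to 0.75 and 0.9 N·m while the cap slipped in the fingers, which I took as the hard stop.
- **Backing off:** the tool turned back 1.62 rad. In the pictures the stripe lies across the bottle, at about 1.53 rad off the stop (allowed 1.25 to 1.89). The difference is probably pad slack and play on the pegs.
- **Final grip:** the gripper is set to 25 N, with the fingers 41.5 mm apart and the grasp point about 8 mm above the cap's middle. It finished at 18 s of the 72 s allowed.
- **Bystanders:** I kept clear of the tube rack, amber bottle and mouse, but did not measure their positions again at the end.

Three readings were less clean:

- **Tilt while carrying:** in the carry picture the bottle's lower edge was 1 to 2 mm off where I expected, which could mean a slight tilt. It still went onto the pegs without resistance.
- **Sideways moment:** about 1.4 N·m remained at the wrist at the end, and I did not explain it.
- **Last top view:** the arm hid the cap, so that picture confirmed nothing.

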